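# Swing the tea-infuser dish round to the white mug

## Task

Take the blue drip dish by the wooden grip of its handle, lift it straight up off the board until it is higher than the mugs, then turn it a quarter turn in the air, so that its pouring lip points along the board towards the white mug, and bring the tip of the lip over the middle of the white mug's mouth, a few centimetres above the rim. Keep the dish level all the way so that the loose steel tea ball stays in the middle of it, do not touch the ball, and leave the mugs and jars where they stand. Finish while still holding the dish there, still and level, ready for the ball to be tipped in: do not put it down.

Things in the scene. Friction and masses are not known exactly. Their poses are not given: they have to be found in the camera images.
- board_middle (a point): Middle of the top face of a fixed dark wooden serving board, 150 mm (its x) by 440 mm (its y, the long way) by 14 mm thick, lying flat on the worktop. Its x axis points roughly away from the robot and its y axis roughly to the robot's left. The dish stands near its middle, one mug near each end.
- board: The same fixed board; origin at the middle of its underside, axes as for board_middle.
- dish_grip (a point): Centre of the wooden grip at the top of the drip dish's arched handle, 105 mm above the underside of the dish and on the dish's vertical axis. The grip is a light wooden bar 16 mm thick (dish x), 46 mm long (dish y) and 20 mm high; squeeze it across its 16 mm with the fingers coming from above. Axes are the dish's: x points to the pouring lip (at the start towards the robot), y along the grip and the arched steel wire handle, z up.
- dish: The blue ceramic drip dish with its handle, loose, about 0.22 kg: a shallow round dished plate 125 mm across that rises at 15 degrees from its middle to its rim (24 mm high). Origin at the centre of its underside, 105 mm below dish_grip; axes as for dish_grip. The wire handle rises from the rim at dish y = +60 and -60 mm, with 30 mm or more of free space between the ball and the grip.
- dish_lip (a point): Tip of the short pouring lip on the dish's rim: 80 mm from the dish's axis along dish x, 28.5 mm above the dish's underside (so 76.5 mm below dish_grip). The lip is 34 mm wide, its lowest point there 24 mm above the underside.
- dish_seat (a point): The point on the dish's axis, 25.6 mm above its underside (79.4 mm below dish_grip), where the centre of the steel ball lies when it rests in the middle.
- infuser_center (a point): Centre of the loose steel tea ball, 36 mm across, 40 g, with a thin dark seam; it lies in the middle of the dish and can roll.
- white_mug_mouth (a point): Centre of the open mouth of the white mug, at rim height, 82 mm above the mug's underside; the mug stands on the board (rim about 96 mm above the worktop), is 68 mm across outside, about 60 mm inside, and its handle points roughly to the robot. Its x and y axes are the mug's own, z up.
- grey_mug_mouth (a point): Centre of the open mouth of the grey mug, at rim height, 80 mm above its underside; a bystander of the same shape, on the other end of the board.
- white_mug: The white mug, loose, 82 mm high; origin under it, 15.5 mm from the cup's axis towards its handle.
- grey_mug: The grey mug, loose, 80 mm high; origin under it, 15.5 mm from the cup's axis towards its handle.
- honey_jar: Bystander: honey jar with a grey lid, 61 mm across, 90 mm high, to the right of the board; origin at the centre of its underside.
- red_jar: Bystander: jam jar with a red lid, 61 mm across, 95 mm high, to the right of the board; origin at the centre of its underside.
- spice_jar: Bystander: spice jar with a dark cap, 41 mm across, 105 mm high, to the left of the board; origin at the centre of its underside.
- infuser: The steel tea ball itself; origin at its centre (its axes turn as it rolls).
Things that resemble listed ones, but are neither listed nor needed, are in the scene too. Of the things that look like the dish, the larger one is meant.

How it is judged:
On the way, in this order (a step that is already met when the one before it is completed fails the run):
1. The dish is lifted level, its underside more than 60 mm above the board, with the lip not yet turned (z of dish in the frame of board_middle above 0.06 m and angle between dish_grip's own z axis and vertical below 0.12 rad and distance between infuser_center and dish_seat below 0.012 m and angle between the x axis of dish_grip and the y axis of board_middle, either way round above 0.6 rad), for 0.1 s.
2. In the air the dish is turned so that its lip points along the board towards the white mug, ball in the middle (z of dish in the frame of board_middle above 0.06 m and angle between dish_grip's own z axis and vertical below 0.12 rad and distance between infuser_center and dish_seat below 0.012 m and angle between the x axis of dish_grip and the y axis of board_middle, either way round below 0.16 rad and x of white_mug_mouth in the frame of dish_grip above 0 m), for 0.2 s.
At the end, for the whole second after the job is handed in: Dish held by the fingers alone, still, level to 0.12 rad, lip along the board to the white mug to 0.16 rad; lip tip within 20 mm of the mug mouth's centre from above, 5 to 100 mm over the rim; ball within 12 mm of the dish's middle; mugs and jars upright, moved under 20 mm (contact force between the fingers and dish above 1 N and angle between dish_grip's own z axis and vertical below 0.12 rad and distance between infuser_center and dish_seat below 0.012 m and angle between the x axis of dish_grip and the y axis of board_middle, either way round below 0.16 rad and x of white_mug_mouth in the frame of dish_grip above 0 m and contact force between dish and white_mug below 0.2 N and contact force between dish and grey_mug below 0.2 N and contact force between dish and board below 0.2 N and horizontal distance between dish_lip and white_mug_mouth below 0.02 m and z of dish_lip in the frame of white_mug_mouth between 0.005 and 0.1 m and linear speed of dish below 0.02 m/s and angular speed of dish below 0.2 rad/s and distance of each of grey_mug, honey_jar, red_jar, spice_jar, white_mug from where it was at the start of the episode below 0.02 m and angle between each of grey_mug, honey_jar, red_jar, spice_jar, white_mug's own z axis and vertical below 0.1 rad); the arm keeps its last pose, push and grip.
It fails at once if The ball leaves the middle of the dish by more than 25 mm (distance between infuser_center and dish_seat above 0.025 m).
It fails at once if The dish is tipped by more than 0.25 rad (angle between dish_grip's own z axis and vertical above 0.25 rad).
It fails at once if The robot touches the ball (contact force between any of the fingers, the arm and infuser above 0.3 N).
It fails at once if A mug or jar is pushed more than 30 mm or tipped (distance of any of grey_mug, honey_jar, red_jar, spice_jar, white_mug from where it was at the start of the episode above 0.03 m or angle between any of grey_mug, honey_jar, red_jar, spice_jar, white_mug's own z axis and vertical above 0.3 rad).
It also fails if it takes over 42 s, if anything falls off the work surface, if the arm or the gripper's body presses on something with over 40 N, if the wrist force passes 120 N, or if a joint passes its speed limit or range.

## Robot

A 7-joint arm with a two-finger parallel gripper is mounted at the origin on a cart in front of the work surface, level with it; the furniture and walls round the work are solid. World frame = base frame: x ahead of the robot, y to its left, z up, the work surface at z = 0. Lengths are in m, angles in rad, forces in N, time in s.
With the tool pointing down it reaches from about 0.35 to 0.9 m from the base axis. Payload 8.1 kg.
Tool frame: the origin (TCP) lies at the very end of the fingers, on their centre line; the grasp point (between the pads) lies 19 mm behind it; z points along the fingers, y is the line along which they close (so a half turn about z gives the same grasp; the last joint's range is limited). The gripper opens to 92 mm and grips with 3 to 60 N. Pads are 19 mm wide; open, the fingers measure 130 mm over their backs; the gripper's body (75 mm by 190 mm) begins 47 mm behind the grasp point.
Start: joints at [1.092, 0.434, 0.025, 1.573, -0.012, 1.134, -0.075], TCP at [0.229, -0.581, 0.227] pointing down, gripper open.
Joint ranges: [-2.62, 2.62], [-0.44, 2.09], [-1.27, 1.32], [0.08, 2.57], [-1.32, 4.46], [0.12, 2], [-2.74, 2.74]. Speed limits (rad/s): [2.22, 2.22, 3.01, 3.01, 3.14, 3.14, 3.14].

## Interface

Orientations are given as a rotation vector (axis times angle).
In Python, from rig import ctrl, imaging, workorder gives the robot as it stands.
- The arm moves only by the tool play_rows, never from a script. Its argument "deltas" is a list of rows, each an object of numbers: "jaw": the opening, from 0 (shut) to 1 (fully open); "x", "y", "z": the shift along the world's x, y, z in mm; "spin": the turn about the world's z in rad. In form: [{"jaw": .., "x": .., "y": .., "z": .., "spin": ..}, ...]. A call has 1 to 5 rows; each row is the pose to reach, as a shift and turn from the pose commanded when the call began; what a row does not reach only later rows make up. A row lasts 1/12 s, in which the tool goes at most 41.7 mm and 7.16 degrees, less where a joint would pass 70% of its speed; a pose out of reach is approached as far as the arm can. A call with a gripper value outside its range is refused whole. The fingers move at their own pace and stop on an object; the grip force is fixed at half the most. Time passes only in rows, so rows that repeat a pose let the fingers close. It gives the time, the measured TCP pose, the force, the opening and the grip force at its end, in the units of the state.
- ctrl.get_state(): the state, without advancing time (a new reading comes with each control period).
- imaging.read_camera(name): name is "side" or "top" or "wrist"; returns the picture (420x560x3 uint8, red, green, blue); there is no depth.
- imaging.camera_params(name): a dict with "fx", "fy", "cx", "cy" (pixels), "world_to_cam" (4x4, takes a point from world to camera coordinates). Camera axes: x right, y down, z forward; pixel columns grow to the right and rows downward; lengths in m; the calibration is good to about 2 mm. The wrist camera is an equidistant fisheye: a pixel r from the principal point sees the ray r / f radians off the axis. A picture is of the moment at which its call begins: read the wrist's pose just before it. camera_params takes no time and is no camera call; for the wrist camera it gives the pose at the moment of the call.
- workorder.job_done(): hands the job in; it is judged then, once.
Trained networks look in the newest picture that a camera, given by its name, has taken for a name from the list of things; names that differ only in an ending like _2 or _b are one class to them, and where a whole thing is asked for, a point or a joint stands for the part that bears it (a point fixed in the world has none). Each returns a list of dicts, best first, with "confidence" (0 to 1); they miss things now and then, are a little off and sometimes report something else, mostly with a low value. They report only what shows in the picture. A call takes as long as a camera call. They do not tell look-alikes from the thing itself.
- imaging.search_frame(camera, label): "point" ([column, row] in pixels, amid what is visible of it).
- imaging.landmark_of(camera, label): "point" ([column, row] in pixels: a listed point, or the origin of a listed thing).
The state is a dict: "t": time; "q": joint angles; "joint_velocities": joint speeds; "effort": joint torques, N m; "eef_pos": TCP position; "tool_rot": TCP orientation; "force": force on the tool from outside, world axes, zero at the start; "ft_torque": the same for the moment, N m; "gripper_width": finger opening in m; "finger_force": force on a finger pad.
Only numpy, scipy, OpenCV 4.12 (cv2) and the standard library are available. Lean on these libraries where they do the work, as an engineer would, in place of code of your own. Each camera call takes 0.05 s, during which the arm holds its last target. There are 200 camera calls.

## Working session

There is one attempt and no reset: what is moved stays moved. The work goes in short steps, Python scripts to look and compute and a tool call to move; the robot and the scene stay as the last step left them, time stands still between calls to the robot, and variables do not carry over. Pictures are saved under pics/ and viewed, at most 10 in all, crops included, and the job is handed in when it is done.

Besides the shell and the picture viewer there is one more tool, called after ">>>" by a JSON object that holds its "method" and its "body", one argument or row to a line. play_rows: Moves the arm, as the interface text tells. Its arguments: {"type":"object","properties":{"deltas":{"type":"array"}},"required":["deltas"]}

```bash
mkdir -p pics
cat > h.py <<'E'
from rig import ctrl, imaging, workorder
import numpy as np, cv2
from scipy.optimize import least_squares
def proj(p,P):
    c=(P["world_to_cam"]@np.append(p,1))[:3]; return np.array([P["fx"]*c[0]/c[2]+P["cx"],P["fy"]*c[1]/c[2]+P["cy"]])
def ray(uv,P):
    W=np.array(P["world_to_cam"]);R=W[:3,:3];o=-R.T@W[:3,3]
    d=R.T@np.array([(uv[0]-P["cx"])/P["fx"],(uv[1]-P["cy"])/P["fy"],1]);return o,d
def onz(uv,P,z):
    o,d=ray(uv,P);return o+d*(z-o[2])/d[2]
E
python3 - <<'E'
from h import *
for c in ("top","side"):
    im=imaging.read_camera(c); cv2.imwrite(f"pics/{c}0.png",im[:,:,::-1])
    P=imaging.camera_params(c);P["world_to_cam"]=np.array(P["world_to_cam"])
    print(c,P["fx"],np.round(ray((280,210),P),3).tolist())
    for l,z in (("dish_grip",.119),("dish_lip",.0425),("infuser_center",.0396),("board_middle",.014),("white_mug_mouth",.096),("grey_mug_mouth",.094)):
        for d in imaging.landmark_of(c,l)[:3]: print(l,np.round(d["point"],1),round(d["confidence"],2),np.round(onz(d["point"],P,z),3))
E
```

```text
top 403.0781658718457 [[-0.115, 0.22, 1.346], [0.427, -0.19, -0.884]]
dish_grip [261.3 217.2] 0.66 [0.482 0.026 0.119]
dish_grip [361.2 189.5] 0.61 [ 0.427 -0.336  0.119]
dish_lip [345.4 193.9] 0.9 [ 0.47  -0.309  0.042]
dish_lip [269.2 247.6] 0.62 [0.399 0.038 0.042]
infuser_center [263.6 228.8] 0.56 [0.474 0.025 0.04 ]
board_middle [263.1 233.5] 0.91 [0.47  0.031 0.014]
white_mug_mouth [215.7 233.8] 0.98 [0.504 0.188 0.096]
grey_mug_mouth [310.7 211.5] 0.76 [ 0.438 -0.143  0.094]
side 394.1058832665421 [[-0.148, 0.981, 0.552], [0.476, -0.803, -0.36]]
dish_grip [283.8 238.6] 0.71 [0.311 0.185 0.119]
dish_grip [264.6 207. ] 0.62 [0.478 0.019 0.119]
dish_grip [324.1 190.6] 0.59 [ 0.391 -0.232  0.119]
dish_lip [285.7 238.3] 0.87 [0.388 0.04  0.042]
dish_lip [309.2 210.9] 0.5 [ 0.433 -0.205  0.042]
dish_lip [297.8 224.1] 0.37 [ 0.41  -0.077  0.042]
infuser_center [264.1 232.3] 0.43 [0.471 0.033 0.04 ]
board_middle [264.2 237.8] 0.65 [0.478 0.021 0.014]
white_mug_mouth [224.6 233.4] 0.82 [0.491 0.202 0.096]
grey_mug_mouth [296.1 199.1] 0.56 [ 0.464 -0.162  0.094]
grey_mug_mouth [264.4 237.1] 0.25 [0.387 0.159 0.094]
```

View pics/top0.png

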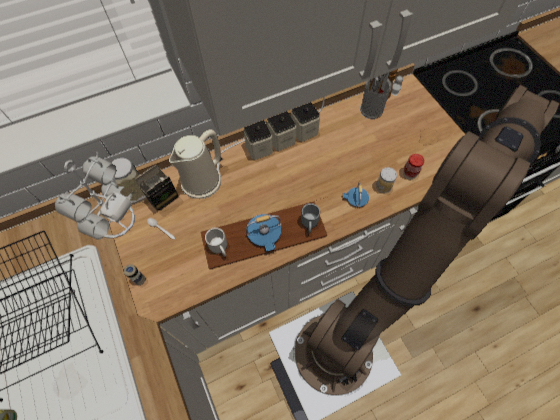

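View pics/side0.png

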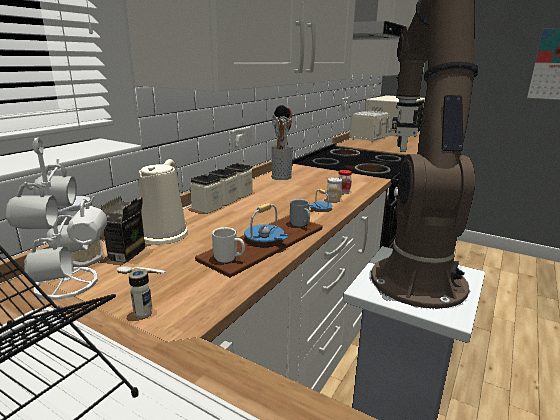

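The top picture shows two blue dishes. The one on the board, at (264,231), is larger, holds the ball and stands between white mug (216,240) and grey mug (311,215). The one at (357,196) is smaller and stands next to the jars. In the side view they are at (265,233) and (320,206). The larger one on the board fits the description, and I'll confirm it in a crop.

Run:
```python
from h import *
a=cv2.imread("pics/top0.png")[180:275,195:375]; cv2.imwrite("pics/crop0.png",cv2.resize(a,None,fx=4.4,fy=4.4,interpolation=cv2.INTER_CUBIC))
from scipy.spatial.transform import Rotation as R
s=ctrl.get_state();print(s["eef_pos"],R.from_rotvec(s["tool_rot"]).as_matrix().round(3).tolist(),s["t"],s["gripper_width"])
T=imaging.camera_params("top")
# board mask, fit rectangle on top face
im=cv2.imread("pics/top0.png");hsv=cv2.cvtColor(im,cv2.COLOR_BGR2HSV)
print(hsv[250,235],hsv[230,290],hsv[260,250])
```

```text
[ 0.22934392 -0.58139347  0.2267463 ] [[0.93, 0.367, -0.0], [0.367, -0.93, -0.0], [-0.0, 0.0, -1.0]] 0.7 0.09179176643828346
[ 12 164 101] [ 12 177 105] [ 15 122 163]
```

View pics/crop0.png

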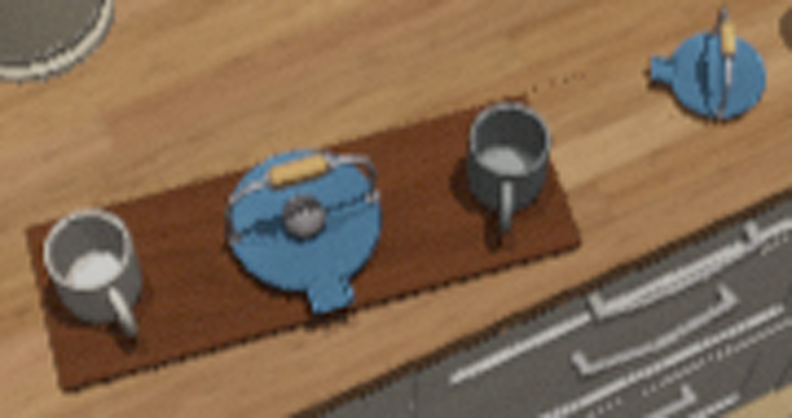

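The crop confirms it. The larger dish is at crop (305,225), with the ball at (304,216), the grip at (298,169) and the lip at (330,300). The smaller dish at (717,75) is empty.

Run:
```python
from h import *
T=imaging.camera_params("top")
f=lambda u,v,z: onz((u/4.4+195-.4,v/4.4+180-.4),T,z)
c=[f(*p,.014) for p in((28,230),(65,388),(580,243),(525,98))];print(np.round(c,3),np.mean(c,0).round(3))
for a,b in((2,1),(3,0)): d=c[b]-c[a];print("board y dir",np.degrees(np.arctan2(d[1],d[0])),np.linalg.norm(d))
g=[f(270,176,.119),f(327,163,.119)];d=g[0]-g[1];print("grip",np.mean(g,0),np.degrees(np.arctan2(d[1],d[0])),np.linalg.norm(d))
l=f(331,307,.0405);k=f(304,216,.04);d=l-k;print("lip",l,"ball",k,np.degrees(np.arctan2(d[1],d[0])),np.linalg.norm(d))
print("white",f(88,250,.096),"grey",f(509,143,.094))
print(imaging.camera_params("wrist"))
```

```text
[[ 0.575  0.232  0.014]
 [ 0.432  0.254  0.014]
 [ 0.364 -0.173  0.014]
 [ 0.505 -0.196  0.014]] [0.469 0.029 0.014]
board y dir 80.91793195061798 0.4321539226702854
board y dir 80.66215788887091 0.4336459342318548
grip [0.47690233 0.02363685 0.119     ] 78.34802710490273 0.04533299584159193
lip [0.39228543 0.03852432 0.0405    ] ball [0.47443533 0.02458335 0.04      ] 170.3685688128661 0.08332591511041151
white [0.49610858 0.19511114 0.096     ] grey [ 0.43679757 -0.14071622  0.094     ]
{'fx': 325.19226210127806, 'fy': 325.19226210127806, 'cx': 280.49067520883517, 'cy': 206.37374215517627, 'world_to_cam': array([[ 3.66145447e-01, -9.30557613e-01, -1.99211319e-04,
        -6.25368860e-01],
       [-8.97731230e-01, -3.53285630e-01,  2.63187959e-01,
        -3.27005024e-02],
       [-2.44981937e-01, -9.61862348e-02, -9.64744556e-01,
         3.89517665e-01],
       [ 0.00000000e+00,  0.00000000e+00,  0.00000000e+00,
         1.00000000e+00]])}
```

>>> {"method": "play_rows", "body": {
  "deltas": [
    {"x": 14,"y": 33,"z": 3,"spin": 0.05,"jaw": 1},
    {"x": 28,"y": 66,"z": 6,"spin": 0.1,"jaw": 1},
    {"x": 42,"y": 99,"z": 9,"spin": 0.16,"jaw": 1},
    {"x": 56,"y": 132,"z": 12,"spin": 0.22,"jaw": 1},
    {"x": 70,"y": 165,"z": 15,"spin": 0.28,"jaw": 1}
  ]
}}

```text
t: 1.12
eef_pos: [0.2998, -0.4148, 0.242]
tool_rot: [2.972, 1.016, 0.0]
force: [1.0, -0.1, 0.4]
gripper_width: 0.0919
finger_force: 0.0
```

>>> {"method": "play_rows", "body": {
  "deltas": [
    {"x": 14,"y": 33,"z": 0,"spin": 0.05,"jaw": 1},
    {"x": 28,"y": 66,"z": 0,"spin": 0.1,"jaw": 1},
    {"x": 42,"y": 99,"z": 0,"spin": 0.16,"jaw": 1},
    {"x": 56,"y": 132,"z": 0,"spin": 0.22,"jaw": 1},
    {"x": 70,"y": 165,"z": 0,"spin": 0.28,"jaw": 1}
  ]
}}

```text
t: 1.53
eef_pos: [0.3697, -0.2498, 0.2421]
tool_rot: [2.801, 1.42, 0.0]
force: [0.6, -0.4, 0.6]
gripper_width: 0.092
finger_force: 0.0
```

>>> {"method": "play_rows", "body": {
  "deltas": [
    {"x": 14,"y": 33,"z": 0,"spin": 0.05,"jaw": 1},
    {"x": 28,"y": 66,"z": 0,"spin": 0.1,"jaw": 1},
    {"x": 42,"y": 99,"z": 0,"spin": 0.16,"jaw": 1},
    {"x": 56,"y": 132,"z": 0,"spin": 0.22,"jaw": 1},
    {"x": 70,"y": 165,"z": 0,"spin": 0.28,"jaw": 1}
  ]
}}

```text
t: 1.95
eef_pos: [0.4398, -0.0848, 0.2421]
tool_rot: [2.576, 1.797, 0.001]
force: [1.2, -0.2, 0.2]
gripper_width: 0.0919
finger_force: 0.0
```

>>> {"method": "play_rows", "body": {
  "deltas": [
    {"x": 12,"y": 30,"z": 0,"spin": 0.05,"jaw": 1},
    {"x": 24,"y": 60,"z": 0,"spin": 0.1,"jaw": 1},
    {"x": 34,"y": 90,"z": 0,"spin": 0.15,"jaw": 1},
    {"x": 38,"y": 110,"z": 0,"spin": 0.18,"jaw": 1},
    {"x": 38,"y": 110,"z": 0,"spin": 0.18,"jaw": 1}
  ]
}}

```text
t: 2.37
eef_pos: [0.4781, 0.0288, 0.2421]
tool_rot: [-2.398, -2.028, -0.004]
force: [0.0, 0.2, 0.6]
gripper_width: 0.0917
finger_force: 0.0
```

```bash
cat >> h.py <<'E'
def wray(uv,P):
    W=P["world_to_cam"];R=W[:3,:3];o=-R.T@W[:3,3]
    x=np.array([uv[0]-P["cx"],uv[1]-P["cy"]]);r=np.linalg.norm(x);a=r/P["fx"]
    return o,R.T@np.append(x/r*np.sin(a),np.cos(a))
def wz(uv,P,z):
    o,d=wray(uv,P);return o+d*(z-o[2])/d[2]
E
python3 - <<'E'
from h import *
P=imaging.camera_params("wrist");im=imaging.read_camera("wrist");cv2.imwrite("pics/w1.png",im[:,:,::-1])
for l,z in (("dish_grip",.119),("dish_lip",.0425),("infuser_center",.0396),("white_mug_mouth",.096)):
    for d in imaging.landmark_of("wrist",l)[:2]: print(l,np.round(d["point"],1),round(d["confidence"],2),np.round(wz(d["point"],P,z),4))
np.save("w1.npy",P["world_to_cam"])
E
```

```text
dish_grip [277.9 205.9] 0.63 [0.4749 0.0237 0.119 ]
dish_grip [271.2 341.7] 0.54 [ 0.442  -0.1245  0.119 ]
dish_lip [211.9 189.4] 0.69 [0.3999 0.0353 0.0425]
infuser_center [280.6 188.4] 0.76 [0.4772 0.0225 0.0396]
white_mug_mouth [272.2  16.8] 0.82 [0.4989 0.198  0.096 ]
```

View pics/w1.png

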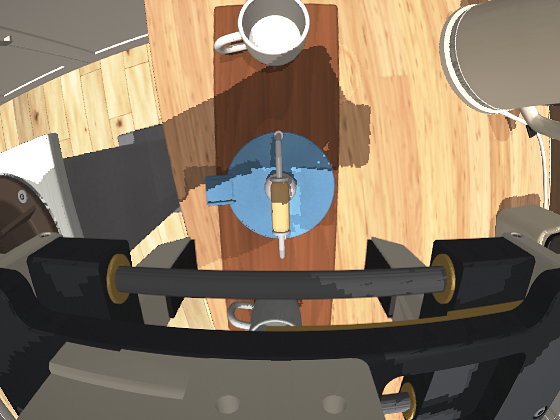

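The wrist picture shows the grip from (280,180) to (281,232), lined up with the finger gap. The ball is at (280,188), the lip at (211,190) and the white mug at the top (272,17). The grip is at about (0.476, 0.0238), so I'll shift slightly and go down.

>>> {"method": "play_rows", "body": {
  "deltas": [
    {"x": -2,"y": -5,"z": -15,"jaw": 1},
    {"x": -2,"y": -5,"z": -40,"jaw": 1},
    {"x": -2,"y": -5,"z": -65,"jaw": 1},
    {"x": -2,"y": -5,"z": -90,"jaw": 1},
    {"x": -2,"y": -5,"z": -100,"jaw": 1}
  ]
}}

```text
invalid input at $.deltas[0]: expected keys jaw, x, y, z, spin
```

Run:
```python
from h import *
P=imaging.camera_params("wrist");im=imaging.read_camera("wrist");cv2.imwrite("pics/w2.png",im[:,:,::-1])
s=ctrl.get_state()
print(s["eef_pos"],s["force"],s["t"])
for d in imaging.landmark_of("wrist","dish_grip")[:2]: print(np.round(d["point"],1),d["confidence"],np.round(wz(d["point"],P,.119),4))
# gripper-centre line projected at grip height
p=np.append(s["eef_pos"][:2],[.129,1]);c=P["world_to_cam"]@p;a=np.arctan2(np.hypot(*c[:2]),c[2]);print("tcp xy at grip top ->",P["fx"]*a*c[:2]/np.hypot(*c[:2])+[P["cx"],P["cy"]])
```

```text
[0.47719738 0.02221918 0.24172261] [ 0.01232696 -0.49389221  0.12214982] 2.6667
[277.  197.5] 0.57 [0.4744 0.0246 0.119 ]
tcp xy at grip top -> [280.62548571 202.31714075]
```

View pics/w2.png

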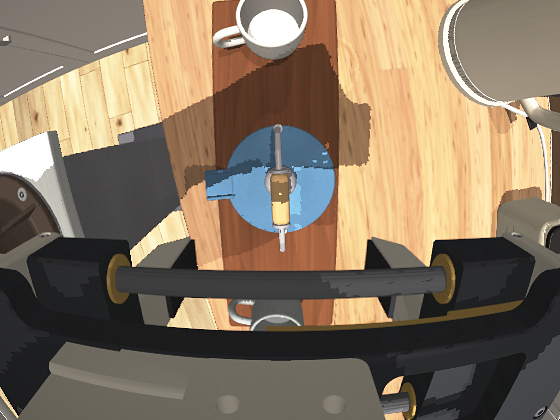

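The move was refused because the spin key was missing. The picture shows the grip centred at (280,200), and the tool axis projects to (280.6,202), so no shift is needed.

>>> {"method": "play_rows", "body": {
  "deltas": [
    {"x": 0,"y": 1,"z": -20,"spin": 0,"jaw": 1},
    {"x": 0,"y": 1,"z": -45,"spin": 0,"jaw": 1},
    {"x": 0,"y": 1,"z": -70,"spin": 0,"jaw": 1},
    {"x": 0,"y": 1,"z": -90,"spin": 0,"jaw": 1},
    {"x": 0,"y": 1,"z": -105,"spin": 0,"jaw": 1}
  ]
}}

```text
t: 3.13
eef_pos: [0.4766, 0.0235, 0.1351]
tool_rot: [-2.408, -2.016, 0.002]
force: [0.3, 0.1, -0.0]
gripper_width: 0.0924
finger_force: 0.0
```

>>> {"method": "play_rows", "body": {
  "deltas": [
    {"x": 0,"y": 0,"z": -10,"spin": 0,"jaw": 1},
    {"x": 0,"y": 0,"z": -20,"spin": 0,"jaw": 1},
    {"x": 0,"y": 0,"z": -30,"spin": 0,"jaw": 1},
    {"x": 0,"y": 0,"z": -35,"spin": 0,"jaw": 1},
    {"x": 0,"y": 0,"z": -35,"spin": 0,"jaw": 1}
  ]
}}

```text
t: 3.55
eef_pos: [0.477, 0.0244, 0.101]
tool_rot: [-2.407, -2.018, 0.001]
force: [0.5, 0.4, 0.3]
gripper_width: 0.092
finger_force: 0.0
```

Run:
```python
from h import *
P=imaging.camera_params("wrist");w=imaging.read_camera("wrist");S=imaging.read_camera("side")
a=cv2.resize(S[180:280,200:330],None,fx=3,fy=3,interpolation=cv2.INTER_CUBIC)
b=np.zeros((420,400,3),np.uint8);b[:300,:390]=a
cv2.imwrite("pics/w3.png",np.hstack([w[:,100:500],b])[:,:,::-1])
s=ctrl.get_state();print(s["eef_pos"],s["force"],s["t"])
```

```text
[0.47761143 0.02467839 0.10202946] [ 0.17399689 -0.19464828  0.28285009] 3.65
```

View pics/w3.png

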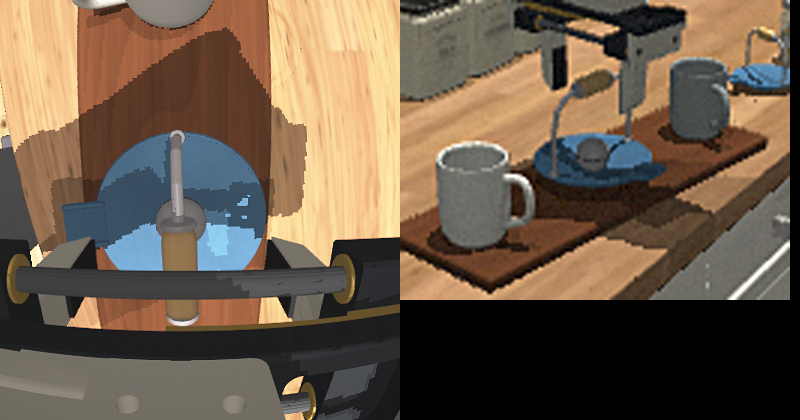

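The wrist half shows the grip at (180,270), midway between the fingers. The side half shows the fingers either side of the grip at (595,85) and the ball clear below at (592,150). I'll close slowly.

>>> {"method": "play_rows", "body": {
  "deltas": [
    {"x": 0,"y": 0,"z": 0,"spin": 0,"jaw": 0.8},
    {"x": 0,"y": 0,"z": 0,"spin": 0,"jaw": 0.6},
    {"x": 0,"y": 0,"z": 0,"spin": 0,"jaw": 0.45},
    {"x": 0,"y": 0,"z": 0,"spin": 0,"jaw": 0.36},
    {"x": 0,"y": 0,"z": 0,"spin": 0,"jaw": 0.3}
  ]
}}

```text
t: 4.07
eef_pos: [0.4775, 0.0246, 0.1019]
tool_rot: [2.407, 2.018, 0.0]
force: [-0.5, -0.5, 0.8]
gripper_width: 0.0631
finger_force: 0.0
```

>>> {"method": "play_rows", "body": {
  "deltas": [
    {"x": 0,"y": 0,"z": 0,"spin": 0,"jaw": 0.26},
    {"x": 0,"y": 0,"z": 0,"spin": 0,"jaw": 0.23},
    {"x": 0,"y": 0,"z": 0,"spin": 0,"jaw": 0.2},
    {"x": 0,"y": 0,"z": 0,"spin": 0,"jaw": 0.18},
    {"x": 0,"y": 0,"z": 0,"spin": 0,"jaw": 0.16}
  ]
}}

```text
t: 4.48
eef_pos: [0.4774, 0.0246, 0.1017]
tool_rot: [2.407, 2.019, -0.0]
force: [1.2, -0.9, -0.3]
gripper_width: 0.0297
finger_force: 0.0
```

>>> {"method": "play_rows", "body": {
  "deltas": [
    {"x": 0,"y": 0,"z": 0,"spin": 0,"jaw": 0.12},
    {"x": 0,"y": 0,"z": 0,"spin": 0,"jaw": 0.05},
    {"x": 0,"y": 0,"z": 0,"spin": 0,"jaw": 0},
    {"x": 0,"y": 0,"z": 0,"spin": 0,"jaw": 0},
    {"x": 0,"y": 0,"z": 0,"spin": 0,"jaw": 0}
  ]
}}

```text
t: 4.9
eef_pos: [0.4773, 0.0246, 0.1017]
tool_rot: [-2.407, -2.019, 0.0]
force: [0.2, 0.3, -1.5]
gripper_width: 0.0159
finger_force: 29.9
```

Gripped at 15.9 mm with 30 N. I'll lift gently.

>>> {"method": "play_rows", "body": {
  "deltas": [
    {"x": 0,"y": 0,"z": 1,"spin": 0,"jaw": 0},
    {"x": 0,"y": 0,"z": 3,"spin": 0,"jaw": 0},
    {"x": 0,"y": 0,"z": 7,"spin": 0,"jaw": 0},
    {"x": 0,"y": 0,"z": 12,"spin": 0,"jaw": 0},
    {"x": 0,"y": 0,"z": 18,"spin": 0,"jaw": 0}
  ]
}}

```text
t: 5.32
eef_pos: [0.4772, 0.0246, 0.1202]
tool_rot: [-2.407, -2.019, 0.0]
force: [0.4, 0.0, -2.3]
gripper_width: 0.0155
finger_force: 29.9
```

Run:
```python
from h import *
w=imaging.read_camera("wrist");S=imaging.read_camera("side")
a=cv2.resize(S[180:280,200:330],None,fx=3,fy=3,interpolation=cv2.INTER_CUBIC)
b=np.zeros((420,400,3),np.uint8);b[:300,:390]=a
cv2.imwrite("pics/w4.png",np.hstack([w[:,100:500],b])[:,:,::-1])
s=ctrl.get_state();print(s["eef_pos"],s["force"],s["ft_torque"],s["t"])
```

```text
[0.47811373 0.02473397 0.12093266] [-0.45362559 -0.06403637 -3.21755982] [ 0.02629013 -0.06696245 -0.00866127] 5.4167
```

View pics/w4.png

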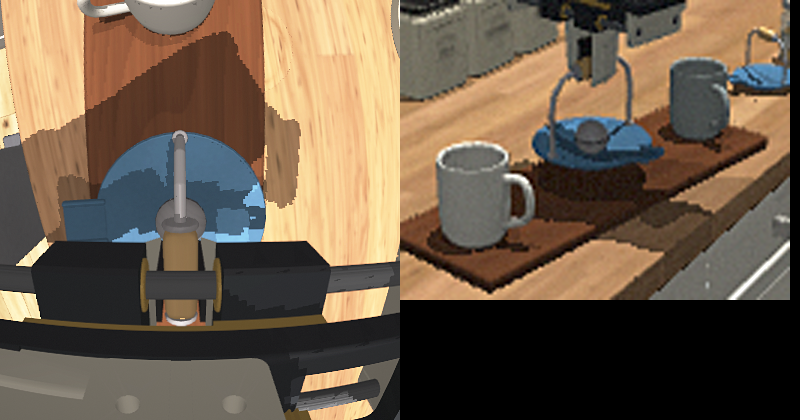

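The dish hangs level in the fingers. The ball is still in the middle, at (180,215) in the wrist half and (592,135) in the side half. I'll lift the rest of the way.

>>> {"method": "play_rows", "body": {
  "deltas": [
    {"x": 0,"y": 0,"z": 2,"spin": 0,"jaw": 0},
    {"x": 0,"y": 0,"z": 7,"spin": 0,"jaw": 0},
    {"x": 0,"y": 0,"z": 14,"spin": 0,"jaw": 0},
    {"x": 0,"y": 0,"z": 22,"spin": 0,"jaw": 0},
    {"x": 0,"y": 0,"z": 30,"spin": 0,"jaw": 0}
  ]
}}

```text
t: 5.83
eef_pos: [0.4774, 0.0247, 0.1506]
tool_rot: [2.407, 2.019, 0.0]
force: [-0.4, 0.7, -2.9]
gripper_width: 0.0158
finger_force: 29.9
```

>>> {"method": "play_rows", "body": {
  "deltas": [
    {"x": 0,"y": 0,"z": 9,"spin": 0,"jaw": 0},
    {"x": 0,"y": 0,"z": 18,"spin": 0,"jaw": 0},
    {"x": 0,"y": 0,"z": 27,"spin": 0,"jaw": 0},
    {"x": 0,"y": 0,"z": 36,"spin": 0,"jaw": 0},
    {"x": 0,"y": 0,"z": 44,"spin": 0,"jaw": 0}
  ]
}}

```text
t: 6.25
eef_pos: [0.4775, 0.0246, 0.1949]
tool_rot: [2.407, 2.018, 0.001]
force: [0.5, -0.8, -2.3]
gripper_width: 0.016
finger_force: 29.9
```

>>> {"method": "play_rows", "body": {
  "deltas": [
    {"x": 0,"y": 0,"z": 7,"spin": 0,"jaw": 0},
    {"x": 0,"y": 0,"z": 12,"spin": 0,"jaw": 0},
    {"x": 0,"y": 0,"z": 16,"spin": 0,"jaw": 0},
    {"x": 0,"y": 0,"z": 18,"spin": 0,"jaw": 0},
    {"x": 0,"y": 0,"z": 18,"spin": 0,"jaw": 0}
  ]
}}

```text
t: 6.67
eef_pos: [0.4775, 0.0246, 0.212]
tool_rot: [2.407, 2.019, 0.0]
force: [-0.2, 0.2, -3.9]
gripper_width: 0.0156
finger_force: 29.9
```

>>> {"method": "play_rows", "body": {
  "deltas": [
    {"x": 0,"y": 0,"z": 0,"spin": -0.02,"jaw": 0},
    {"x": 0,"y": 0,"z": 0,"spin": -0.06,"jaw": 0},
    {"x": 0,"y": 0,"z": 0,"spin": -0.12,"jaw": 0},
    {"x": 0,"y": 0,"z": 0,"spin": -0.19,"jaw": 0},
    {"x": 0,"y": 0,"z": 0,"spin": -0.26,"jaw": 0}
  ]
}}

```text
t: 7.08
eef_pos: [0.4771, 0.0245, 0.2112]
tool_rot: [-2.652, -1.683, 0.001]
force: [-0.6, 0.1, -2.8]
gripper_width: 0.0154
finger_force: 29.9
```

>>> {"method": "play_rows", "body": {
  "deltas": [
    {"x": 0,"y": 0,"z": 0,"spin": -0.08,"jaw": 0},
    {"x": 0,"y": 0,"z": 0,"spin": -0.16,"jaw": 0},
    {"x": 0,"y": 0,"z": 0,"spin": -0.24,"jaw": 0},
    {"x": 0,"y": 0,"z": 0,"spin": -0.32,"jaw": 0},
    {"x": 0,"y": 0,"z": 0,"spin": -0.4,"jaw": 0}
  ]
}}

```text
t: 7.5
eef_pos: [0.4771, 0.0246, 0.2112]
tool_rot: [-2.934, -1.122, 0.001]
force: [0.4, 0.3, -2.7]
gripper_width: 0.0157
finger_force: 29.9
```

>>> {"method": "play_rows", "body": {
  "deltas": [
    {"x": 0,"y": 0,"z": 0,"spin": -0.08,"jaw": 0},
    {"x": 0,"y": 0,"z": 0,"spin": -0.16,"jaw": 0},
    {"x": 0,"y": 0,"z": 0,"spin": -0.24,"jaw": 0},
    {"x": 0,"y": 0,"z": 0,"spin": -0.32,"jaw": 0},
    {"x": 0,"y": 0,"z": 0,"spin": -0.4,"jaw": 0}
  ]
}}

```text
t: 7.92
eef_pos: [0.477, 0.0246, 0.2112]
tool_rot: [-3.099, -0.517, 0.002]
force: [-0.3, 0.2, -2.9]
gripper_width: 0.0156
finger_force: 29.9
```

>>> {"method": "play_rows", "body": {
  "deltas": [
    {"x": 0,"y": 0,"z": 0,"spin": -0.08,"jaw": 0},
    {"x": 0,"y": 0,"z": 0,"spin": -0.16,"jaw": 0},
    {"x": 0,"y": 0,"z": 0,"spin": -0.24,"jaw": 0},
    {"x": 0,"y": 0,"z": 0,"spin": -0.31,"jaw": 0},
    {"x": 0,"y": 0,"z": 0,"spin": -0.37,"jaw": 0}
  ]
}}

```text
t: 8.33
eef_pos: [0.477, 0.0246, 0.2112]
tool_rot: [3.141, -0.061, -0.002]
force: [0.3, 0.6, -2.6]
gripper_width: 0.0156
finger_force: 29.9
```

>>> {"method": "play_rows", "body": {
  "deltas": [
    {"x": 0,"y": 0,"z": 0,"spin": -0.05,"jaw": 0},
    {"x": 0,"y": 0,"z": 0,"spin": -0.09,"jaw": 0},
    {"x": 0,"y": 0,"z": 0,"spin": -0.12,"jaw": 0},
    {"x": 0,"y": 0,"z": 0,"spin": -0.13,"jaw": 0},
    {"x": 0,"y": 0,"z": 0,"spin": -0.13,"jaw": 0}
  ]
}}

```text
t: 8.75
eef_pos: [0.4771, 0.0246, 0.2114]
tool_rot: [3.131, -0.258, -0.001]
force: [-0.9, -0.5, -2.9]
gripper_width: 0.0156
finger_force: 29.9
```

Run:
```python
from h import *
T=imaging.camera_params("top");P=imaging.camera_params("wrist");s=ctrl.get_state()
t=imaging.read_camera("top");w=imaging.read_camera("wrist")
a=cv2.resize(t[195:275,190:290],None,fx=4,fy=4,interpolation=cv2.INTER_CUBIC)
b=np.zeros((420,400,3),np.uint8);b[:320]=a
cv2.imwrite("pics/w5.png",np.hstack([w[:,100:500],b])[:,:,::-1])
print(s["eef_pos"],s["force"],s["t"])
```

```text
[0.47711894 0.02463765 0.21136734] [-0.89548144 -0.46226419 -2.85199626] 8.75
```

View pics/w5.png

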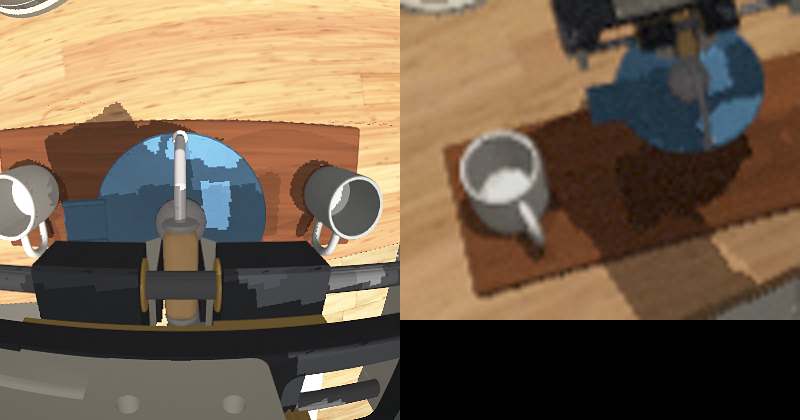

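The wrist half shows the ball still central at (180,215). The top half shows the lip at (605,105) pointing along the board to the white mug at (505,170). I'll carry the dish over, about +7 mm in x and +93 mm in y.

>>> {"method": "play_rows", "body": {
  "deltas": [
    {"x": 0,"y": 1,"z": 0,"spin": 0,"jaw": 0},
    {"x": 0,"y": 3,"z": 0,"spin": 0,"jaw": 0},
    {"x": 1,"y": 6,"z": 0,"spin": 0,"jaw": 0},
    {"x": 1,"y": 10,"z": 0,"spin": 0,"jaw": 0},
    {"x": 1,"y": 15,"z": 0,"spin": 0,"jaw": 0}
  ]
}}

```text
t: 9.27
eef_pos: [0.4784, 0.0399, 0.2117]
tool_rot: [3.131, -0.258, 0.0]
force: [-0.4, -0.4, -3.6]
gripper_width: 0.0156
finger_force: 29.9
```

>>> {"method": "play_rows", "body": {
  "deltas": [
    {"x": 0,"y": 6,"z": 0,"spin": 0,"jaw": 0},
    {"x": 1,"y": 12,"z": 0,"spin": 0,"jaw": 0},
    {"x": 1,"y": 18,"z": 0,"spin": 0,"jaw": 0},
    {"x": 2,"y": 24,"z": 0,"spin": 0,"jaw": 0},
    {"x": 2,"y": 30,"z": 0,"spin": 0,"jaw": 0}
  ]
}}

```text
t: 9.68
eef_pos: [0.4805, 0.0704, 0.2118]
tool_rot: [-3.131, 0.257, -0.0]
force: [0.4, 0.0, -2.7]
gripper_width: 0.0157
finger_force: 29.9
```

>>> {"method": "play_rows", "body": {
  "deltas": [
    {"x": 0,"y": 6,"z": 0,"spin": 0,"jaw": 0},
    {"x": 1,"y": 12,"z": 0,"spin": 0,"jaw": 0},
    {"x": 1,"y": 18,"z": 0,"spin": 0,"jaw": 0},
    {"x": 2,"y": 24,"z": 0,"spin": 0,"jaw": 0},
    {"x": 2,"y": 29,"z": 0,"spin": 0,"jaw": 0}
  ]
}}

```text
t: 10.1
eef_pos: [0.4826, 0.0994, 0.2118]
tool_rot: [-3.131, 0.257, -0.0]
force: [-0.0, -0.3, -2.7]
gripper_width: 0.0158
finger_force: 29.9
```

>>> {"method": "play_rows", "body": {
  "deltas": [
    {"x": 0,"y": 5,"z": 0,"spin": 0,"jaw": 0},
    {"x": 1,"y": 9,"z": 0,"spin": 0,"jaw": 0},
    {"x": 1,"y": 13,"z": 0,"spin": 0,"jaw": 0},
    {"x": 2,"y": 16,"z": 0,"spin": 0,"jaw": 0},
    {"x": 2,"y": 18,"z": 0,"spin": 0,"jaw": 0}
  ]
}}

```text
t: 10.52
eef_pos: [0.4845, 0.117, 0.2118]
tool_rot: [-3.131, 0.257, -0.0]
force: [-0.5, 0.6, -2.2]
gripper_width: 0.016
finger_force: 29.9
```

>>> {"method": "play_rows", "body": {
  "deltas": [
    {"x": 0,"y": 1,"z": 0,"spin": 0,"jaw": 0},
    {"x": 0,"y": 1,"z": 0,"spin": 0,"jaw": 0},
    {"x": 0,"y": 1,"z": 0,"spin": 0,"jaw": 0},
    {"x": 0,"y": 1,"z": 0,"spin": 0,"jaw": 0},
    {"x": 0,"y": 1,"z": 0,"spin": 0,"jaw": 0}
  ]
}}

```text
t: 10.93
eef_pos: [0.4844, 0.1173, 0.2117]
tool_rot: [3.131, -0.258, -0.0]
force: [-0.2, 0.2, -3.0]
gripper_width: 0.0162
finger_force: 29.9
```

Run:
```python
from h import *
T=imaging.camera_params("top");S=imaging.camera_params("side");s=ctrl.get_state();e=np.array(s["eef_pos"])
print(e,s["force"],s["t"],s["finger_force"])
zl=.0425+e[2]-.1017
ims={c:imaging.read_camera(c) for c in("top","side","wrist")}
for c,P in(("top",T),("side",S)):
    for l,z in(("white_mug_mouth",.096),("dish_lip",zl),("infuser_center",zl-.003)):
        for d in imaging.landmark_of(c,l)[:2]: print(c,l,np.round(d["point"],1),round(d["confidence"],2),np.round(onz(d["point"],P,z),4))
t=cv2.resize(ims["top"][195:275,190:290],None,fx=4,fy=4,interpolation=cv2.INTER_CUBIC)
q=cv2.resize(ims["side"][180:280,185:285],None,fx=4,fy=4,interpolation=cv2.INTER_CUBIC)
o=np.zeros((600,800,3),np.uint8);o[:400,:400]=q;o[:320,400:]=t;o[400:,:400]=cv2.resize(ims["wrist"],None,fx=1,fy=1)[120:320,80:480]
cv2.imwrite("pics/f.png",o[:,:,::-1])
```

```text
[0.48436059 0.11732251 0.21174598] [-0.18535505  0.23392876 -3.02975724] 10.9333 29.85991895198822
top white_mug_mouth [213.6 235.9] 0.82 [0.4994 0.1975 0.096 ]
top dish_lip [213.4 228.6] 0.84 [0.4964 0.1895 0.1525]
top infuser_center [234.6 225.1] 0.45 [0.4791 0.1218 0.1495]
side white_mug_mouth [295.9 198.8] 0.68 [ 0.4637 -0.159   0.096 ]
side white_mug_mouth [226.2 228.6] 0.58 [0.5075 0.1739 0.096 ]
side dish_lip [224.6 211.7] 0.92 [0.502  0.1849 0.1525]
side dish_lip [308.6 211.2] 0.46 [0.3077 0.0544 0.1525]
side infuser_center [245.2 209.2] 0.42 [0.4701 0.1318 0.1495]
```

View pics/f.png

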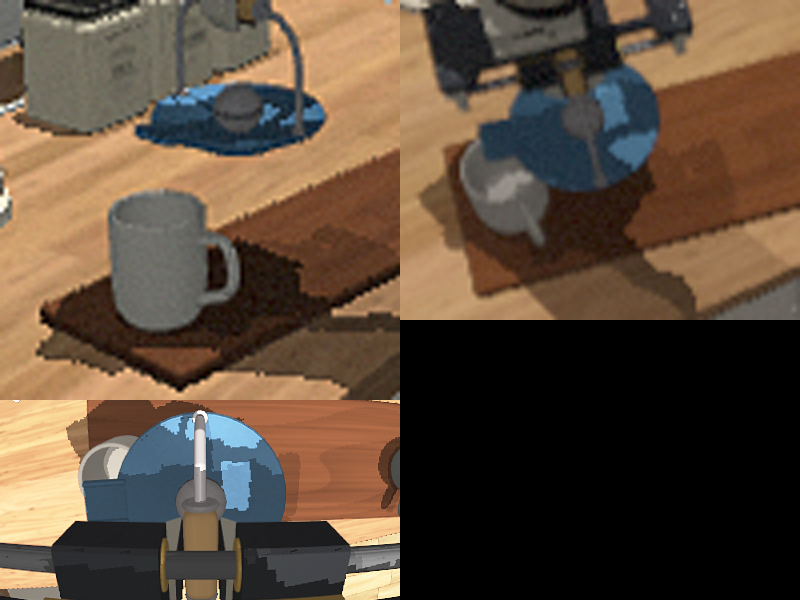

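The final picture shows the dish level with the ball central, at (238,105) side, (582,115) top and (200,497) wrist. The lip, at (490,140) top, is over the white mug, whose mouth is at (497,170) top. The mug is untouched. From the arm's pose the lip tip is at (0.497, 0.196), about 56 mm over the rim. The mug's mouth is at about (0.497, 0.196).

```bash
python3 -c "
from rig import workorder
print(workorder.job_done())"
```

```text
the job is handed in; nothing more can be done
None
```

I handed the job in at about 11 s on the robot's clock: the dish is held still and level by its grip, with the lip tip about 56 mm over the middle of the white mug and the ball in the middle; no verdict was returned.

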